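Kit the rim tape for the next wheel

TASK

The next wheel on the bench needs the blue rim tape: slide the blue roll up off its post on the tape stand and lay it flat in the empty orange job tray, setting it down rather than dropping it. Leave the yellow and the green roll sitting on their posts.

Things in the scene. Friction and masses are not known exactly. Their poses are not given: they have to be found in the camera images.
- roll_blue: blue rim-tape roll, the one to move: rigid ring, hole upright, 56 mm outside diameter, 30 mm high, 30 mm hole, about 70 g. Origin: centre of its underside; z: its axis. It starts on one of a tape stand's three 16 mm round steel posts, its underside 20 mm above the bench (on a 40 mm wide collar), the post's tip 70 mm above the bench. Grip its upper half, to clear the tray floor when setting it down
- roll_yellow: yellow roll, same size and origin as the blue one, on another post of the stand, at the same height; it stays there. The three posts stand 100 mm apart in a straight row; which roll is on which post varies
- roll_green: green roll, same size and origin as the blue one, on another post of the stand, at the same height; it stays there. The stand is fixed to the bench, its wooden board 280 mm along the row, 75 mm wide, 10 mm thick
- job_tray: the empty orange open-topped job tray, fixed to the bench: 158 mm (its x) by 198 mm (its y) outside and 28 mm high, walls and floor 4 mm thick, inside 150 by 190 mm. Origin: centre of its underside, on the bench; x and y along its sides, z up
Not all that is in view belongs to the job. Of the things that look like the roll_blue, the largest one is meant.

How it is judged:
By the outcome, as a careful person would: the job done as asked, in the order asked, and still so for the second after the job is handed in, with the robot touching nothing.
It also fails if it takes over 38 s, if anything falls off the work surface, if the arm or the gripper's body presses on something with over 40 N, if the wrist force passes 120 N, or if a joint passes its speed limit or range.

ROBOT

A 7-joint arm with a two-finger parallel gripper is mounted at the origin on the work surface. World frame = base frame: x ahead of the robot, y to its left, z up, the work surface at z = 0. Lengths are in mm, angles in rad, forces in N, time in s.
With the tool pointing down it reaches from about 350 to 900 mm from the base axis. Payload 7.2 kg.
Tool frame: the origin (TCP) lies at the very end of the fingers, on their centre line; the grasp point (between the pads) lies 19 mm behind it; z points along the fingers, y is the line along which they close (so a half turn about z gives the same grasp; the last joint's range is limited). The gripper opens to 88 mm and grips with 3 to 60 N. Pads are 20 mm wide; open, the fingers measure 115 mm over their backs; the gripper's body (75 mm by 178 mm) begins 61 mm behind the grasp point.
Start: joints at [1.238, 0.411, -0.013, 1.596, 0.006, 1.134, -0.082], TCP at [163.56, -603.222, 222.653] pointing down, gripper open.
Joint ranges: [-2.95, 2.95], [-0.29, 1.99], [-1.47, 1.44], [0.14, 2.54], [-1.03, 4.17], [0.13, 1.85], [-2.86, 2.86]. Speed limits (rad/s): [2.39, 2.39, 3.01, 3.01, 3.14, 3.14, 3.14].

INTERFACE

Orientations are given as a unit quaternion [w, x, y, z].
In Python, from cell import manip gives the robot as it stands. The module is installed in compiled form; this text tells all that it offers.
- The arm moves only by the tool servo_tool, never from a script. Its argument "moves" is a list of rows, each a list of 7 numbers: the gripper command: -1 is shut, 1 is fully open, values between are in proportion, then the shift along the tool's x, y, z scaled (see below), then the turn, a rotation vector about the tool's x, y, z scaled (see below). In form: [[grip, x, y, z, ax, ay, az], ...]. A call has 1 to 8 rows; each row is the pose to reach, as a shift and turn from the pose commanded when the call began, along the tool's axes at that moment; what a row does not reach only later rows make up. The controller multiplies each number of a shift by 200 mm and each number of a turn by 2 rad. A row lasts 1/10 s, in which the tool goes at most 50 mm and 8.59 degrees, less where a joint would pass 70% of its speed; a pose out of reach is approached as far as the arm can. A call with a number of a shift or a turn outside -1 to 1 is refused whole. A call with a gripper value outside its range is refused whole. The fingers move at their own pace and stop on an object; "newtons" is the grip in N (left out, the last holds). Time passes only in rows, so rows that repeat a pose let the fingers close. It gives the time, the measured TCP pose, the force, the opening and the grip force at its end, in the units of the state.
- manip.get_obs(): the state, without advancing time (a new reading comes with each control period).
- manip.get_image(name): name is "scene" or "top" or "wrist"; returns a dict with "image" (384x512x3 uint8, blue, green, red), "camera_matrix" (3x3 intrinsics, pixels), "R" (3x3) and "t" (3): a world point X has camera coordinates R X + t; the wrist camera has in their place "mount" (4x4, takes a point from camera to tool coordinates, whose origin is the TCP and whose axes are the flange's). Camera axes: x right, y down, z forward; pixel columns grow to the right and rows downward; lengths in mm; the calibration is good to about 2 mm. The wrist camera is an equidistant fisheye: a pixel r from the principal point sees the ray r / f radians off the axis. A picture is of the moment at which its call begins: read the wrist's pose just before it. There is no depth.
- manip.job_done(): hands the job in; it is judged then, once.
The state is a dict: "time_s": time; "joints": joint angles; "dq": joint speeds; "tau": joint torques, N m; "eef_pos": TCP position; "ee_rot": TCP orientation; "wrist_force": force on the tool from outside, world axes, zero at the start; "ft_torque": the same for the moment, N m; "opening": opening from 0.0 (shut) to 1.0 (fully open); "gripper_force": force on a finger pad.
Only numpy, scipy, OpenCV 4.12 (cv2) and the standard library are available. Lean on these libraries where they do the work, as an engineer would, in place of code of your own. Each camera call takes 0.05 s, during which the arm holds its last target. There are 200 camera calls.

## Working session

There is one attempt and no reset: what is moved stays moved. The work goes in short steps, Python scripts to look and compute and a tool call to move; the robot and the scene stay as the last step left them, time stands still between calls to the robot, and variables do not carry over. Pictures are saved under pics/ and viewed, at most 10 in all, crops included, and the job is handed in when it is done.

Besides the shell and the picture viewer there is one more tool, called as name([rows], argument=value, ...), one row to a line, values as JSON. servo_tool: Moves the arm, as the interface text tells. Shifts and turns lie within -1 to 1; 1 stands for 200 mm of shift or 2 rad of turn. Its arguments: {"type":"object","properties":{"moves":{"type":"array"},"newtons":{"type":"number"}},"required":["moves"]}

```bash
mkdir -p pics; python3 - <<'E'
from cell import manip
import cv2,numpy as np
o=manip.get_obs();print(o['time_s'],o['eef_pos'],o['ee_rot'],o['opening'])
ims=[]
for n in("scene","top"):
    d=manip.get_image(n);cv2.imwrite(f"pics/{n}0.png",d['image'])
    np.savez(f"{n}0.npz",**{k:np.array(v) for k,v in d.items()})
E
```

```text
0.0 [ 163.42166257 -602.72949489  221.80140229] [-7.91746379e-04  9.91242295e-01  1.32053247e-01 -1.58884740e-04] 1.0047916917035244
```

View pics/top0.png

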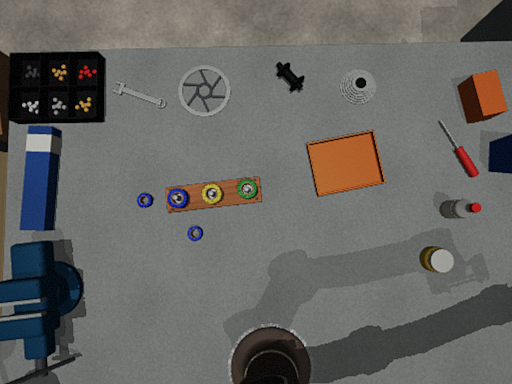

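View pics/scene0.png

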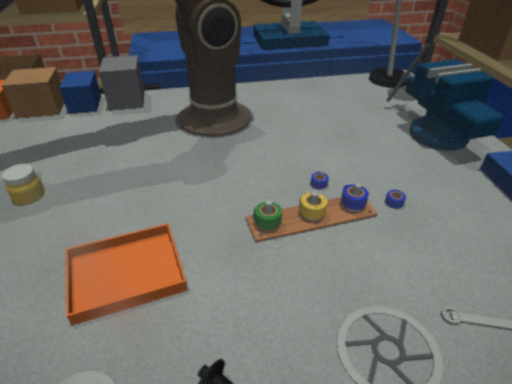

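The top view shows the blue roll on its post at (178,198), yellow at (212,194), green at (247,188) and the tray at (345,163). Two smaller blue decoys lie at (145,200) and (195,233). The scene view agrees: blue (355,197), yellow (313,206), green (267,215).

```bash
cat > h.py <<'E'
import numpy as np,cv2
def ray(d,px,z):
    K,R,t=d['camera_matrix'],d['R'],d['t']
    v=R.T@np.linalg.inv(K)@np.array([px[0],px[1],1.]);c=-R.T@t
    return c+v*(z-c[2])/v[2]
def blobs(im,lo,hi,amin=30):
    m=cv2.inRange(cv2.cvtColor(im,cv2.COLOR_BGR2HSV),lo,hi)
    cs,_=cv2.findContours(m,cv2.RETR_EXTERNAL,cv2.CHAIN_APPROX_NONE)
    return [c for c in cs if cv2.contourArea(c)>amin]
COL=dict(blue=((112,120,60),(128,255,255)),yellow=((22,120,80),(34,255,255)),green=((50,100,40),(75,255,255)),tray=((5,180,90),(14,255,255)))
E
python3 - <<'E'
from h import *
for n in("top","scene"):
    d=np.load(n+"0.npz")
    print(n,'cam',-d['R'].T@d['t'])
    for k,(lo,hi) in COL.items():
        for c in blobs(d['image'],lo,hi):
            if k=='tray':
                if cv2.contourArea(c)<2500: continue
                r=cv2.boxPoints(cv2.minAreaRect(c))
                w=np.array([ray(d,p,28)[:2] for p in r]);print(n,k,r.round(1).tolist(),w.round(0).tolist(),w.mean(0).round(1),np.linalg.norm(np.diff(w,axis=0),axis=1).round(0))
            else:
                (p,s,a)=cv2.minAreaRect(c)
                x,y,w,h=cv2.boundingRect(c); q=(x+(w-1)/2,y+(h-1)/2)
                P=[ray(d,u,0 if 0 else (50 if n=='top' else 35)) for u in (q,(q[0]-w/2,q[1]),(q[0]+w/2,q[1]))]
                print(n,k,q,(w,h),cv2.contourArea(c),P[0].round(1),'width',np.linalg.norm(P[1]-P[2]).round(1))
E
```

```text
top cam [ 412.67302851   14.1594448  1107.9537639 ]
top blue (194.0, 233.0) (15, 15) 151.0 [384.4 207.8  50. ] width 42.1
top blue (144.0, 199.5) (15, 14) 147.5 [480.8 349.3  50. ] width 42.6
top blue (177.0, 198.0) (19, 19) 274.0 [483.5 255.8  50. ] width 53.8
top yellow (211.5, 193.5) (20, 20) 279.5 [494.6 158.1  50. ] width 56.6
top green (247.0, 188.5) (19, 20) 270.5 [507.1  57.6  50. ] width 53.7
top tray [[306.6000061035156, 143.3000030517578], [373.3999938964844, 129.6999969482422], [384.20001220703125, 182.60000610351562], [317.3999938964844, 196.1999969482422]] [[638.0, -117.0], [675.0, -312.0], [520.0, -337.0], [483.0, -144.0]] [ 578.9 -227.2] [199. 157. 196.]
scene cam [1079.89580473  -79.15198509  570.57360884]
scene blue (396.0, 199.0) (19, 17) 134.0 [509.4 341.4  35. ] width 41.0
scene blue (355.0, 196.5) (25, 24) 279.0 [485.  257.7  35. ] width 54.4
scene blue (319.5, 180.0) (16, 15) 102.0 [413.5 200.5  35. ] width 36.8
scene yellow (313.0, 205.5) (27, 26) 360.5 [496.8 158.7  35. ] width 57.3
scene yellow (22.5, 189.5) (32, 28) 355.0 [ 323.5 -465.5   35. ] width 72.3
scene green (267.5, 215.5) (26, 26) 265.0 [509.7  57.   35. ] width 53.6
scene tray [[103.80000305175781, 240.3000030517578], [170.3000030517578, 224.0], [186.60000610351562, 290.5], [120.0, 306.79998779296875]] [[513.0, -270.0], [491.0, -142.0], [662.0, -117.0], [675.0, -227.0]] [ 585.1 -189. ] [131. 173. 110.]
```

Measured positions are consistent: post spacing is about 100 mm, roll widths about 55 mm, and the tray is 157 × 198 mm. Next I plan the transfer to a hover above the blue roll, with the fingers closing across the row.

```bash
cat > plan.py <<'E'
import numpy as np
def plan(p,th,wps):
    """p: start xyz, th: tool-x heading; wps: (x,y,z,heading). Tool assumed pointing down."""
    for x,y,z,t in wps:
        d=np.array([x,y,z])-p
        s=np.array([d[0]*np.cos(th)+d[1]*np.sin(th),d[0]*np.sin(th)-d[1]*np.cos(th),-d[2]])/200
        n=max(np.linalg.norm(d)/50,abs(t-th)/.1499)
        print((x,y,z),s.round(3),'az',round(-(t-th)/2,3),'rows',round(n,1))
        p,th=np.array([x,y,z]),t
def heading(q):
    from scipy.spatial.transform import Rotation as R
    M=R.from_quat([q[1],q[2],q[3],q[0]]).as_matrix(); return np.arctan2(M[1,0],M[0,0]),M[:,2]
E
python3 - <<'E'
from plan import *
plan(np.array([163.5,-603,222.]),.264,[(313,-433,220,.7),(430,-270,200,1.1),(460,-90,180,1.4),(475,90,180,1.686),(484,257,150,1.686)])
E
```

```text
(313, -433, 220) [ 0.943 -0.625  0.01 ] az -0.218 rows 4.5
(430, -270, 200) [ 0.972 -0.246  0.1  ] az -0.2 rows 4.0
(460, -90, 180) [ 0.87  -0.275  0.1  ] az -0.15 rows 3.7
(475, 90, 180) [ 0.9   -0.079  0.   ] az -0.143 rows 3.6
(484, 257, 150) [0.824 0.141 0.15 ] az -0.0 rows 3.4
```

servo_tool([
  [1, 0.94, -0.625, 0.01, 0, 0, -0.218],
  [1, 0.94, -0.625, 0.01, 0, 0, -0.218],
  [1, 0.94, -0.625, 0.01, 0, 0, -0.218],
  [1, 0.94, -0.625, 0.01, 0, 0, -0.218],
  [1, 0.94, -0.625, 0.01, 0, 0, -0.218],
])

```text
time_s: 0.6
eef_pos: [315.2, -429.5, 220.5]
ee_rot: [-0.001, 0.938, 0.345, 0.001]
wrist_force: [1.1, -0.5, 0.9]
opening: 0.999
gripper_force: 0.0
```

servo_tool([
  [1, 0.97, -0.25, 0.1, 0, 0, -0.2],
  [1, 0.97, -0.25, 0.1, 0, 0, -0.2],
  [1, 0.97, -0.25, 0.1, 0, 0, -0.2],
  [1, 0.97, -0.25, 0.1, 0, 0, -0.2],
  [1, 0.97, -0.25, 0.1, 0, 0, -0.2],
])

```text
time_s: 1.1
eef_pos: [431.8, -263.4, 200.2]
ee_rot: [-0.001, 0.85, 0.527, 0.001]
wrist_force: [0.2, 0.0, 0.7]
opening: 1.001
gripper_force: 0.0
```

servo_tool([
  [1, 0.87, -0.275, 0.1, 0, 0, -0.15],
  [1, 0.87, -0.275, 0.1, 0, 0, -0.15],
  [1, 0.87, -0.275, 0.1, 0, 0, -0.15],
  [1, 0.87, -0.275, 0.1, 0, 0, -0.15],
  [1, 0.87, -0.275, 0.1, 0, 0, -0.15],
])

```text
time_s: 1.6
eef_pos: [458.3, -85.4, 180.4]
ee_rot: [-0.001, 0.762, 0.647, 0.0]
wrist_force: [-0.5, -0.1, 0.5]
opening: 0.997
gripper_force: 0.0
```

servo_tool([
  [1, 0.9, -0.08, 0, 0, 0, -0.143],
  [1, 0.9, -0.08, 0, 0, 0, -0.143],
  [1, 0.9, -0.08, 0, 0, 0, -0.143],
  [1, 0.9, -0.08, 0, 0, 0, -0.143],
  [1, 0.9, -0.08, 0, 0, 0, -0.143],
])

```text
time_s: 2.1
eef_pos: [472.9, 93.7, 180.9]
ee_rot: [-0.0, 0.663, 0.749, 0.001]
wrist_force: [-1.0, -0.5, 0.2]
opening: 1.002
gripper_force: 0.0
```

servo_tool([
  [1, 0.82, 0.14, 0.15, 0, 0, 0],
  [1, 0.82, 0.14, 0.15, 0, 0, 0],
  [1, 0.82, 0.14, 0.15, 0, 0, 0],
  [1, 0.82, 0.14, 0.15, 0, 0, 0],
  [1, 0.82, 0.14, 0.15, 0, 0, 0],
])

```text
time_s: 2.6
eef_pos: [481.4, 257.5, 149.7]
ee_rot: [-0.001, 0.664, 0.748, -0.0]
wrist_force: [-0.6, -0.4, 0.5]
opening: 1.0
gripper_force: 0.0
```

```bash
python3 - <<'E'
from cell import manip
from h import *; from plan import *
from scipy.spatial.transform import Rotation as R
o=manip.get_obs();d=manip.get_image("wrist");im=d['image'];cv2.imwrite("pics/w1.png",im)
q=o['ee_rot'];M=R.from_quat([q[1],q[2],q[3],q[0]]).as_matrix();T=np.eye(4);T[:3,:3]=M;T[:3,3]=o['eef_pos']
W=T@np.array(d['mount']);K=np.array(d['camera_matrix']);print(o['eef_pos'],heading(q),'cam',W[:3,3])
def wray(p,z):
    v=(np.array(p)-K[:2,2])/np.array([K[0,0],K[1,1]]);a=np.linalg.norm(v)
    c=W[:3,:3]@np.r_[v/a*np.sin(a),np.cos(a)];return W[:3,3]+c*(z-W[2,3])/c[2]
for k in('blue','yellow','green'):
    for c in blobs(im,*COL[k],100):
        P=np.array([wray(p[0],50)[:2] for p in c]);x,y,w,h=cv2.boundingRect(c)
        (cc,r)=cv2.minEnclosingCircle(P.astype(np.float32));print(k,(x,y,w,h),cv2.contourArea(c),np.round(cc,1),r.__round__(1))
E
```

```text
[481.39187743 257.5059069  149.72197479] (np.float64(1.6896220842082423), array([-1.57072576e-03,  3.80231304e-04, -9.99998694e-01])) cam [473.21786911 334.49976512 312.1701159 ]
blue (144, 189, 40, 40) 627.5 [395.7 227.3] 22.3
blue (230, 157, 59, 62) 2796.0 [484.7 259.6] 29.6
blue (248, 60, 43, 42) 1378.5 [481.3 357.3] 19.2
yellow (232, 245, 53, 43) 1038.0 [495.2 170.2] 31.6
green (236, 316, 45, 29) 843.0 [505.7  80.2] 30.9
```

View pics/w1.png

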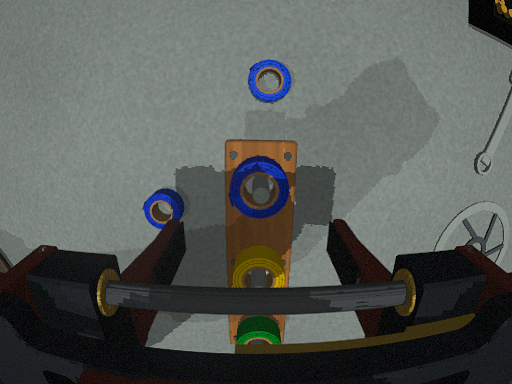

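The wrist view shows the blue roll on its post at (260,187), between the open fingers. The decoys at (270,80) and (163,208) are clear of the finger paths. It agrees with the other two views: centre about (484.5, 257). I correct by 3 mm and descend.

servo_tool([
  [1, -0.004, 0.015, 0.1, 0, 0, 0],
  [1, -0.004, 0.015, 0.25, 0, 0, 0],
  [1, -0.004, 0.015, 0.4, 0, 0, 0],
  [1, -0.004, 0.015, 0.5, 0, 0, 0],
  [1, -0.004, 0.015, 0.58, 0, 0, 0],
  [1, -0.004, 0.015, 0.62, 0, 0, 0],
  [1, -0.004, 0.015, 0.62, 0, 0, 0],
])

```text
time_s: 3.35
eef_pos: [484.8, 254.3, 26.1]
ee_rot: [0.0, 0.665, 0.746, -0.001]
wrist_force: [-0.8, 0.8, 0.3]
opening: 0.999
gripper_force: 0.0
```

servo_tool([
  [-1, 0, 0, 0, 0, 0, 0],
  [-1, 0, 0, 0, 0, 0, 0],
  [-1, 0, 0, 0, 0, 0, 0],
  [-1, 0, 0, 0, 0, 0, 0],
  [-1, 0, 0, 0, 0, 0, 0],
  [-1, 0, 0, 0, 0, 0, 0],
], newtons=20)

```text
time_s: 3.95
eef_pos: [484.9, 255.9, 27.1]
ee_rot: [0.0, 0.665, 0.747, 0.0]
wrist_force: [-0.5, -0.5, 4.3]
opening: 0.642
gripper_force: 20.0
```

Gripped at 56.5 mm, which matches the 56 mm roll. Lifting straight up.

servo_tool([
  [-1, 0, 0, -0.03, 0, 0, 0],
  [-1, 0, 0, -0.08, 0, 0, 0],
  [-1, 0, 0, -0.16, 0, 0, 0],
  [-1, 0, 0, -0.25, 0, 0, 0],
  [-1, 0, 0, -0.35, 0, 0, 0],
  [-1, 0, 0, -0.46, 0, 0, 0],
  [-1, 0, 0, -0.56, 0, 0, 0],
  [-1, 0, 0, -0.6, 0, 0, 0],
])

```text
time_s: 4.75
eef_pos: [485.5, 256.5, 149.6]
ee_rot: [0.001, 0.665, 0.747, 0.002]
wrist_force: [-0.1, 0.3, -1.5]
opening: 0.641
gripper_force: 20.0
```

```bash
python3 - <<'E'
from cell import manip
from plan import *
import cv2
o=manip.get_obs();th=heading(o['ee_rot'])[0];print(o['eef_pos'],th,o['opening'],o['gripper_force'])
d=manip.get_image("wrist");cv2.imwrite("pics/w2.png",d['image'])
plan(o['eef_pos'],th,[(500,90,150,th),(525,-80,150,th),(579,-228,120,th)])
E
```

```text
[485.5092194  256.51158254 149.63811253] 1.686883827145779 0.6413111186909657 20.00001270789653
(500, 90, 150) [-0.835 -0.024 -0.002] az -0.0 rows 3.3
(525, -80, 150) [-0.859  0.026  0.   ] az -0.0 rows 3.4
(579, -228, 120) [-0.766  0.182  0.15 ] az -0.0 rows 3.2
```

View pics/w2.png

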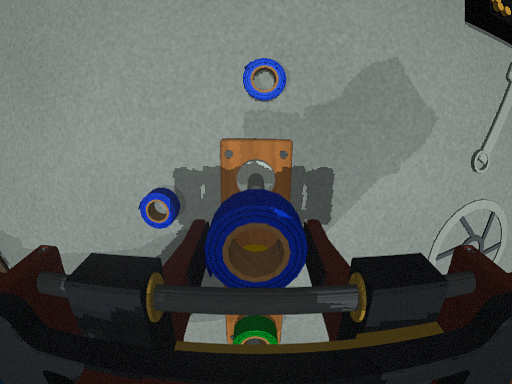

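The roll is held level in the fingers at (255,240), and the bare post shows behind it at (256,180). Carrying it to the tray.

servo_tool([
  [-1, -0.1, 0, 0, 0, 0, 0],
  [-1, -0.28, 0, 0, 0, 0, 0],
  [-1, -0.46, -0.01, 0, 0, 0, 0],
  [-1, -0.64, -0.02, 0, 0, 0, 0],
  [-1, -0.835, -0.024, 0, 0, 0, 0],
])

```text
time_s: 5.3
eef_pos: [498.6, 88.2, 146.2]
ee_rot: [-0.0, 0.665, 0.747, -0.0]
wrist_force: [1.1, -0.4, -1.1]
opening: 0.642
gripper_force: 20.0
```

servo_tool([
  [-1, -0.2, 0.005, 0, 0, 0, 0],
  [-1, -0.4, 0.01, 0, 0, 0, 0],
  [-1, -0.6, 0.02, 0, 0, 0, 0],
  [-1, -0.8, 0.025, 0, 0, 0, 0],
  [-1, -0.86, 0.026, 0, 0, 0, 0],
])

```text
time_s: 5.8
eef_pos: [523.9, -86.1, 145.9]
ee_rot: [0.0, 0.667, 0.745, -0.001]
wrist_force: [0.2, 0.3, -2.1]
opening: 0.643
gripper_force: 20.0
```

servo_tool([
  [-1, -0.15, 0.04, 0, 0, 0, 0],
  [-1, -0.33, 0.08, 0, 0, 0, 0],
  [-1, -0.5, 0.12, 0.05, 0, 0, 0],
  [-1, -0.65, 0.16, 0.1, 0, 0, 0],
  [-1, -0.74, 0.18, 0.15, 0, 0, 0],
  [-1, -0.766, 0.182, 0.15, 0, 0, 0],
  [-1, -0.766, 0.182, 0.15, 0, 0, 0],
])

```text
time_s: 6.5
eef_pos: [577.8, -228.0, 116.1]
ee_rot: [-0.001, 0.665, 0.747, 0.0]
wrist_force: [-0.0, 1.0, -0.1]
opening: 0.641
gripper_force: 20.0
```

```bash
python3 - <<'E'
from cell import manip
from h import *; from plan import *
o=manip.get_obs();print(o['time_s'],o['eef_pos'],heading(o['ee_rot']),o['opening'],o['gripper_force'],o['wrist_force'])
ims=[]
for n in("scene","top"):
    d=manip.get_image(n);im=d['image'];ims.append(im)
    for k in('yellow','green','blue'):
        for c in blobs(im,*COL[k]): print(n,k,cv2.boundingRect(c))
    
cv2.imwrite("pics/s2.png",cv2.resize(np.hstack(ims),(800,300)))
E
```

```text
6.5 [ 577.82243795 -227.96505779  116.11411968] (np.float64(1.6869108723584132), array([-0.00113649,  0.00127284, -0.99999854])) 0.6405060889130582 19.999905398581177 [-0.02624589  1.02128065 -0.05634641]
scene yellow (301, 193, 26, 26)
scene yellow (7, 177, 32, 27)
scene green (255, 203, 26, 26)
scene blue (95, 227, 9, 14)
scene blue (116, 211, 14, 28)
scene blue (387, 191, 19, 17)
scene blue (312, 173, 16, 15)
top yellow (202, 184, 20, 20)
top green (238, 179, 19, 20)
top blue (187, 226, 15, 15)
top blue (137, 193, 15, 14)
top blue (344, 149, 8, 17)
```

View pics/s2.png

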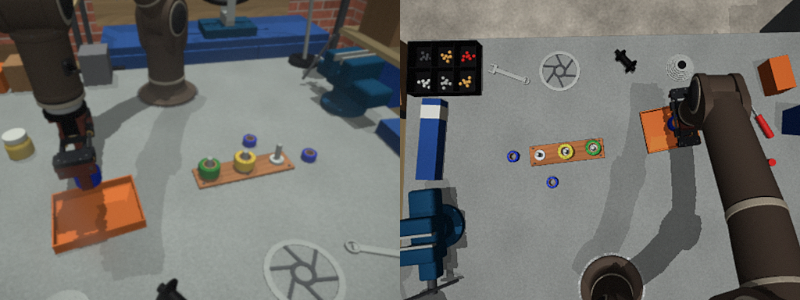

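Yellow and green have not moved; the post at the stand's left end is bare. The blue roll hangs over the tray. Lowering it.

servo_tool([
  [-1, 0, 0, 0.08, 0, 0, 0],
  [-1, 0, 0, 0.2, 0, 0, 0],
  [-1, 0, 0, 0.32, 0, 0, 0],
  [-1, 0, 0, 0.4, 0, 0, 0],
  [-1, 0, 0, 0.46, 0, 0, 0],
  [-1, 0, 0, 0.48, 0, 0, 0],
  [-1, 0, 0, 0.48, 0, 0, 0],
])

```text
time_s: 7.3
eef_pos: [578.2, -228.5, 20.4]
ee_rot: [-0.0, 0.665, 0.747, -0.0]
wrist_force: [0.1, -0.6, -1.2]
opening: 0.642
gripper_force: 20.0
```

servo_tool([
  [-1, 0, 0, 0.01, 0, 0, 0],
  [-1, 0, 0, 0.02, 0, 0, 0],
  [-1, 0, 0, 0.03, 0, 0, 0],
  [-1, 0, 0, 0.035, 0, 0, 0],
  [-1, 0, 0, 0.035, 0, 0, 0],
])

```text
time_s: 7.8
eef_pos: [578.2, -228.9, 13.7]
ee_rot: [0.0, 0.665, 0.747, -0.0]
wrist_force: [0.2, -0.5, -1.1]
opening: 0.641
gripper_force: 20.0
```

servo_tool([
  [-1, 0, 0, 0.005, 0, 0, 0],
  [-1, 0, 0, 0.01, 0, 0, 0],
  [-1, 0, 0, 0.01, 0, 0, 0],
])

```text
time_s: 8.1
eef_pos: [578.1, -228.8, 11.5]
ee_rot: [-0.0, 0.665, 0.747, -0.0]
wrist_force: [0.4, -0.1, -1.2]
opening: 0.643
gripper_force: 20.0
```

servo_tool([
  [-1, 0, 0, 0.005, 0, 0, 0],
  [-1, 0, 0, 0.005, 0, 0, 0],
])

```text
time_s: 8.3
eef_pos: [578.3, -228.9, 11.1]
ee_rot: [0.0, 0.665, 0.747, -0.0]
wrist_force: [-1.9, -0.3, 4.4]
opening: 0.64
gripper_force: 20.0
```

Force along z rose to +4.4 N, so the roll is resting on the tray floor. Releasing gently and retreating upwards.

servo_tool([
  [0.4, 0, 0, 0, 0, 0, 0],
  [0.6, 0, 0, 0, 0, 0, 0],
  [0.65, 0, 0, 0, 0, 0, 0],
  [0.65, 0, 0, 0, 0, 0, 0],
])

```text
time_s: 8.7
eef_pos: [578.2, -228.8, 10.5]
ee_rot: [-0.0, 0.665, 0.747, 0.0]
wrist_force: [0.7, 0.2, 1.0]
opening: 0.823
gripper_force: 0.0
```

servo_tool([
  [0.65, 0, 0, -0.05, 0, 0, 0],
  [0.65, 0, 0, -0.15, 0, 0, 0],
  [0.65, 0, 0, -0.3, 0, 0, 0],
  [0.65, 0, 0, -0.5, 0, 0, 0],
  [0.65, 0, 0, -0.7, 0, 0, 0],
  [0.65, 0, 0, -0.9, 0, 0, 0],
  [0.65, 0, 0, -0.9, 0, 0, 0],
])

```text
time_s: 9.4
eef_pos: [581.3, -229.2, 197.6]
ee_rot: [0.005, 0.665, 0.747, 0.002]
wrist_force: [1.7, 0.0, 1.0]
opening: 0.823
gripper_force: 0.0
```

```bash
python3 - <<'E'
from cell import manip
from h import *
o=manip.get_obs();print(o['time_s'],o['eef_pos'],o['opening'],o['wrist_force'])
a=manip.get_image("scene")['image'];b=manip.get_image("wrist")['image']
for k in('yellow','green','blue'):
    for c in blobs(a,*COL[k]): print(k,cv2.boundingRect(c))
cv2.imwrite("pics/s3.png",cv2.resize(np.hstack([a,b]),(800,300)))
E
```

```text
9.4 [ 581.31906943 -229.19377074  197.59715889] 0.8232879581390993 [1.7410412  0.0040593  0.97754915]
yellow (300, 193, 27, 26)
yellow (7, 177, 32, 27)
green (255, 203, 26, 26)
blue (109, 251, 31, 31)
blue (387, 191, 19, 17)
blue (312, 173, 16, 16)
```

View pics/s3.png

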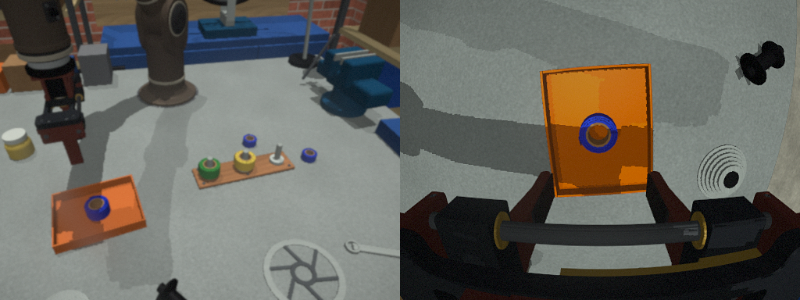

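The blue roll lies flat in the middle of the tray (scene at (97,207), wrist view at (598,132)). Yellow and green are still on their posts, and the gripper is clear of everything.

```bash
python3 -c "
from cell import manip
print(manip.job_done())"
```

```text
the job is handed in; nothing more can be done
None
```

The blue roll was set down flat in the middle of the orange tray, the yellow and green rolls are still on their posts, and the job was handed in after about 9.5 s of robot time.

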